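# Bar in, cam up: hold a slide-bonding press at full lift

### The arm

A 6-joint arm with a two-finger parallel gripper is mounted at the origin on the work surface. World frame = base frame: x ahead of the robot, y to its left, z up, the work surface at z = 0. Lengths are in mm, angles in degrees, forces in N, time in s.
With the tool pointing down it reaches from about 300 to 850 mm from the base axis. Payload 4.2 kg.
Tool frame: the origin (TCP) lies at the very end of the fingers, on their centre line; the grasp point (between the pads) lies 19 mm behind it (env.tcp_to_grasp is the distance from the TCP to the grasp point, in mm); z points along the fingers, x is the direction in which the jaws open and shut, and the axes are right-handed (so a half turn about z gives the same grasp; the last joint's range is limited). The gripper opens to 91 mm and grips with 3 to 60 N. Pads are 32 mm wide; open, the fingers measure 118 mm over their backs; the gripper's body (76 mm by 178 mm) begins 60 mm behind the grasp point.
Start: joints at [66.578, 18.312, 89.639, -0, 72.044, -1.146], TCP at [217.974, 532.1, 213.976] pointing down, gripper open.
Joint ranges: [-177.97, 177.97], [-48.28, 115.42], [12.27, 149.76], [-77.06, 257.06], [2.81, 150.46], [-146.56, 146.56]. Speed limits (degrees/s): [147.25, 147.25, 180, 180, 180, 180].

### API

Orientations are given as [roll, pitch, yaw] about the fixed x, y, z axes, in that order (R = Rz(yaw) Ry(pitch) Rx(roll)).
In Python, from workcell import monitor, cams, env, search_frame gives the robot as it stands.
- The arm moves only by the tool apply_moves, never from a script. Its argument "plan" is a list of rows, each an object of numbers: "fingers": the finger opening in cm, from 0 to 9.12; "x", "y", "z": the shift along the tool's x, y, z in cm; "wx", "wy", "wz": the turn, a rotation vector about the tool's x, y, z in degrees. In form: [{"fingers": .., "x": .., "y": .., "z": .., "wx": .., "wy": .., "wz": ..}, ...]. A call has 1 to 8 rows; each row is the pose to reach, as a shift and turn from the pose measured when the call began, along the tool's axes at that moment; what a row does not reach only later rows make up. A row lasts 1/10 s, in which the tool goes at most 50 mm and 8.59 degrees, less where a joint would pass 70% of its speed; a pose out of reach is approached as far as the arm can. A call with a gripper value outside its range is refused whole. The fingers move at their own pace and stop on an object; "newtons" is the grip in N (left out, the last holds). Time passes only in rows, so rows that repeat a pose let the fingers close. It gives the time, the measured TCP pose, the force and the opening at its end, in the units of the state.
- monitor.state(): the state, without advancing time (a new reading comes with each control period).
- cams.grab_frame(name): name is "side" or "top"; returns the picture (400x640x3 uint8, red, green, blue); there is no depth.
- cams.camera_params(name): a dict with "fov_y" (degrees; the focal length in pixels is half the picture's height over the tangent of half this angle, whatever the lens; pixels are square), "cx", "cy" (the principal point, pixels), "k1" (the pictures are not rectified: a ray, as slopes to the right and down, at radius r is drawn at 1 + k1 r^2 times it, then the intrinsics apply), "T" (4x4, takes a point from camera to world coordinates). Camera axes: x right, y down, z forward; pixel columns grow to the right and rows downward; lengths in mm; the calibration is good to about 2 mm. A picture is of the moment at which its call begins. camera_params takes no time and is no camera call.
- env.job_done(): hands the job in, once; it reports no verdict.
Trained networks look in the newest picture that a camera, given by its name, has taken for a name from the list of things; names that differ only in an ending like _2 or _b are one class to them, and where a whole thing is asked for, a point or a joint stands for the part that bears it (a point fixed in the world has none). Each returns a list of dicts, best first, with "score" (0 to 1); they miss things now and then, are a little off and sometimes report something else, mostly with a low value. They report only what shows in the picture. A call takes as long as a camera call. They do not tell look-alikes from the thing itself.
- search_frame(camera, label): "extent" ([centre column, centre row, width, height] in pixels, round what is visible of it).
The state is a dict: "time_s": time; "qpos": joint angles; "qvel": joint speeds; "effort": joint torques, N m; "ee_pos": TCP position; "ee_rot": TCP orientation; "force": force on the tool from outside, world axes, zero at the start; "torque": the same for the moment, N m; "gripper_width": finger opening in mm.
Only numpy, scipy, OpenCV 4.12 (cv2) and the standard library are available. Lean on these libraries where they do the work, as an engineer would, in place of code of your own. Each camera call takes 0.05 s, during which the arm holds its last target.

### The job

Get the bonding press ready and squeeze the specimen in it: lay the loose steel clamp bar across the two side plates of the press, centred over the specimen, and push it fully home under both lips, then let go of the bar. Then take the cam lever by its red sleeve, turn it up to its highest lift with the lever straight up at its end stop, and finish while still holding it there, because the lever springs back when released. Keep the specimen in its place and leave everything else on the bench undisturbed.

Things in the scene. Friction and masses are not known exactly. Their poses are not given: they have to be found in the camera images.
- press: fixed bonding press: grey base 130 x 230 x 14 mm (x, y) with two upright aluminium side plates 12 mm thick at its y = +75 and -75 mm. Origin at table height midway between them. Its x points from the slots' open front to their back stops (away from the robot), y from the lever side to the other side, z up; the offsets below are in this frame
- bar_mouth (a point): where the middle of the bar's underside (the steel, not the pad) is when the bar has been laid on the ledges in front of the lips: x = -27, y = 0, z = 121 mm. Each side plate's level ledge is at z = 121 mm, from x = -44 mm to its back stop at x = +12 mm
- bar_home (a point): where the middle of the bar's underside is when the bar is home: x = 0, y = 0, z = 121 mm, 27 mm behind the mouth point, the bar's rear edge on both back stops. The lips over the ledges run from x = -10 to +26 mm; underside z = 133 mm, top z = 142 mm, so the bar lies 2 mm below them
- bar_grip (a point): middle of the blue grip fin (12 mm thick along x, 56 mm along y, top 18 mm above this point) on the loose clamp bar: a steel flat 24 (x) x 200 (y) x 10 mm, about 0.45 kg, the same both ways round. The steel's top is 24 mm, its underside 34 mm below this point; a rubber pad 24 x 44 x 4 mm under the middle reaches 38 mm below it (the table, at the start)
- lever (a joint): cam lever angle, rad: 0 at rest (20 degrees above level, pointing to the press's -x, towards the robot), growing as the red sleeve goes up and back; the cam rises evenly, 7.4 mm per rad, to its highest lift (9 mm) at 1.22, where the lever stands straight up and meets its end stop (1.235). A spring returns it to 0 when let go; turning it takes 2 to 5 N at the sleeve
- lever_shaft (a point): point on the lever's turning axis, level with the middle of the red sleeve: x = 0, y = -178, z = 36 mm in the press's frame; the axis runs along the press's y
- lever_grip (a point): middle of the red grip sleeve of the cam lever: a cylinder 20 mm in diameter, 54 mm long along the press's y, that turns freely on a crank pin pointing outwards (-y) from the end of the lever's 10 mm steel rod (rod at y = -145 mm). 130 mm from the shaft: 80 mm above the table at rest, 166 mm when the lever is upright
- specimen: loose rock block with a glass slide on top, 29 x 50 x 20 mm, on the sprung platen in the middle of the press between brass strips; origin at the middle of its underside, 92 mm above the table at rest; its top is then 5 mm below the pad of a bar on the ledges. The cam lifts it with the platen
- slide_box: bystander: closed wooden slide box 97 x 167 x 32 mm lying on the bench, origin under its centre
- flask: bystander: conical glass flask 86 mm wide, 122 mm high, origin under its centre
- dropper: bystander: amber bottle 38 mm wide, 85 mm high, origin under its centre
- vial: bystander: small glass jar 28 mm wide, 62 mm high, origin under its centre
- petri: bystander: open glass dish 88 mm wide, 15 mm high, origin under its centre
- rock: bystander: sawn rock block 28 x 46 x 18 mm on the bench, origin under its centre
Things that resemble listed ones, but are neither listed nor needed, are in the scene too. What is shaped like the specimen but purple or turquoise is not meant.

How it is judged:
By the outcome, as a careful person would: the job done as asked, in the order asked, and still so for the second after the job is handed in, while the arm keeps its last pose, push and grip.
It also fails if it takes over 64 s, if anything falls off the work surface, if the arm or the gripper's body presses on something with over 40 N, if the wrist force passes 120 N, or if a joint passes its speed limit or range.

## Working session

There is one attempt and no reset: what is moved stays moved. The work goes in short steps, Python scripts to look and compute and a tool call to move; the robot and the scene stay as the last step left them, time stands still between calls to the robot, and variables do not carry over. Pictures are saved under pics/ and viewed, and the job is handed in when it is done.

Besides the shell and the picture viewer there is one more tool, called after "Emit:" as a command line: name --argument value ..., lists and objects as JSON in quotes. apply_moves: Moves the arm, as the interface text tells. Its arguments: {"type":"object","properties":{"plan":{"type":"array"},"newtons":{"type":"number"}},"required":["plan"]}

```bash
ls; mkdir -p pics
python3 - <<'E'
from workcell import monitor, cams, env, search_frame
import cv2
for n in ("side","top"):
    f=cams.grab_frame(n); cv2.imwrite(f"pics/{n}0.png",f[:,:,::-1]); p=cams.camera_params(n); print(n,p)
    for l in ("press","bar_grip","lever_grip","specimen","slide_box","flask","lever"):
        print(l,[(round(d['score'],2),[round(v) for v in d['extent']]) for d in search_frame(n,l)[:4]])
print(monitor.state())
E
```

```text
pics
side {'fov_y': 44.8337694117501, 'cx': 321.1990696714424, 'cy': 200.61249999960606, 'k1': -0.0886271959827885, 'T': array([[ 8.30717185e-01, -2.70829975e-01,  4.86374427e-01,
         3.36865923e+01],
       [-5.56396027e-01, -4.32538222e-01,  7.09460462e-01,
        -8.44857789e+02],
       [ 1.82323711e-02, -8.59977797e-01, -5.10005657e-01,
         6.94887888e+02],
       [ 0.00000000e+00,  0.00000000e+00,  0.00000000e+00,
         1.00000000e+00]])}
press [(0.88, [312, 203, 77, 92])]
bar_grip [(0.87, [391, 332, 29, 79])]
lever_grip [(0.58, [308, 227, 60, 49])]
specimen [(0.88, [252, 264, 15, 20]), (0.68, [262, 236, 13, 18]), (0.51, [309, 184, 15, 21])]
slide_box [(0.71, [225, 182, 63, 35]), (0.22, [311, 203, 76, 92]), (0.21, [308, 184, 12, 22])]
flask [(0.83, [350, 179, 25, 45])]
lever [(0.89, [309, 228, 56, 49])]
top {'fov_y': 43.28087408098213, 'cx': 318.66222106203054, 'cy': 199.1339130024914, 'k1': -0.06466184791065989, 'T': array([[ 1.48518257e-02, -9.83194839e-01,  1.81954201e-01,
         3.75640175e+02],
       [-9.99772600e-01, -1.18171387e-02,  1.77511624e-02,
    
[... 494 characters left out ...]
]
flask []
lever [(0.61, [316, 220, 110, 73])]
{'time_s': 0.8, 'qpos': array([ 6.65776213e+01,  1.83117895e+01,  8.96372392e+01,  8.68744399e-04,
        7.20434779e+01, -1.14681894e+00]), 'qvel': array([-0.05449638,  0.02596572,  0.02319776,  0.01868419,  0.0383548 ,
       -0.05095148]), 'effort': array([ 6.69097863e-04, -4.12293220e+01, -2.32226533e+01,  7.28192227e-02,
        3.74742737e-02,  1.38420808e-05]), 'ee_pos': array([217.97725347, 532.11895302, 213.98898933]), 'ee_rot': array([-1.79999324e+02, -7.50850892e-03,  6.77241724e+01]), 'force': array([ 0.43879574, -0.65025107, -0.40868319]), 'torque': array([ 0.0018701 , -0.01133006,  0.00562181]), 'gripper_width': 91.02008550175731}
```

View pics/side0.png

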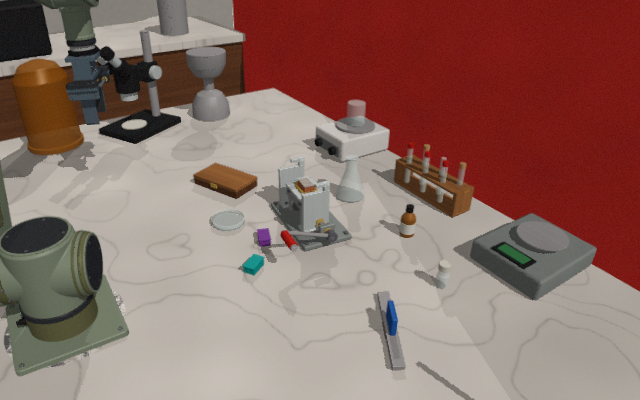

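View pics/top0.png

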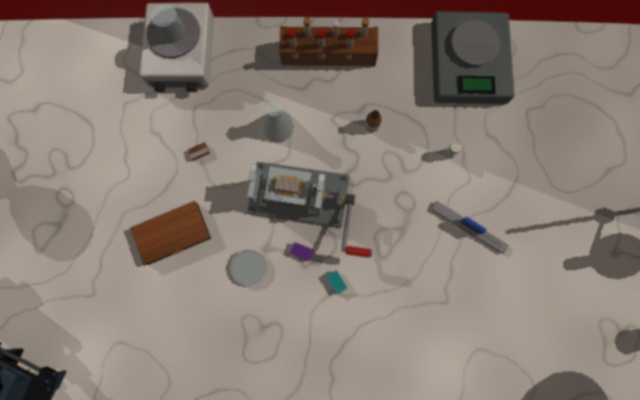

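```bash
cat > h.py <<'E'
import numpy as np, cv2
from workcell import monitor, cams, env, search_frame
P={n:cams.camera_params(n) for n in("side","top")}
def K(n):
    p=P[n]; f=200/np.tan(np.radians(p['fov_y']/2)); return f,p['cx'],p['cy'],p['k1']
def proj(n,X):
    X=np.atleast_2d(X).astype(float); T=P[n]['T']; f,cx,cy,k=K(n)
    c=(X-T[:3,3])@T[:3,:3]; s=c[:,:2]/c[:,2:]; r2=(s**2).sum(1,keepdims=True)
    return s*(1+k*r2)*f+[cx,cy]
def ray(n,uv):
    T=P[n]['T']; f,cx,cy,k=K(n); d=(np.array(uv,float)-[cx,cy])/f; s=d.copy()
    for _ in range(20): s=d/(1+k*(s@s))
    return T[:3,3],T[:3,:3]@np.array([s[0],s[1],1])
def atz(n,uv,z):
    o,d=ray(n,uv); return o+d*(z-o[2])/d[2]
def tri(a,b):
    (o1,d1),(o2,d2)=ray("side",a),ray("top",b)
    A=np.stack([d1,-d2],1); t=np.linalg.lstsq(A,o2-o1,rcond=None)[0]
    p,q=o1+d1*t[0],o2+d2*t[1]; return (p+q)/2,np.linalg.norm(p-q)
def crop(img,c0,r0,w,h,s,name):
    im=cv2.resize(img[r0:r0+h,c0:c0+w],None,fx=s,fy=s,interpolation=cv2.INTER_CUBIC)
    cv2.imwrite(name,im[:,:,::-1])
def fr(body,p): # x,y,yaw deg
    x,y,a=p; a=np.radians(a); R=np.array([[np.cos(a),-np.sin(a),0],[np.sin(a),np.cos(a),0],[0,0,1]])
    return np.atleast_2d(body)@R.T+[x,y,0]
E
python3 - <<'E'
from h import *
s=cv2.imread("pics/side0.png")[:,:,::-1];t=cv2.imread("pics/top0.png")[:,:,::-1]
crop(s,255,145,110,110,5,"pics/cs.png");crop(t,235,150,145,115,5,"pics/ct.png")
crop(s,350,280,80,95,6,"pics/bs.png");crop(t,420,190,100,70,6,"pics/bt.png")
E
```

```text
(no output)
```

View pics/cs.png

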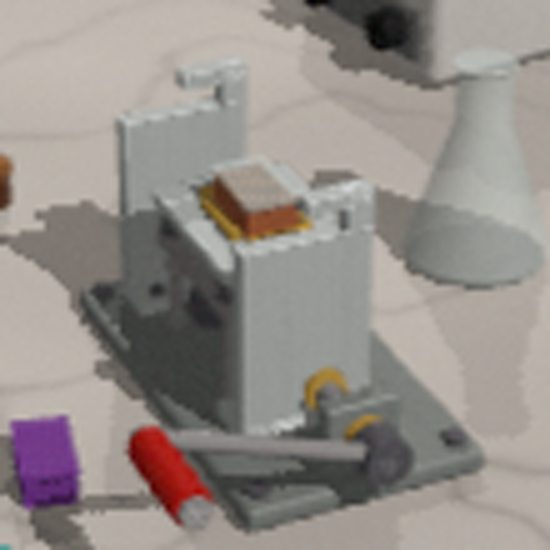

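View pics/ct.png

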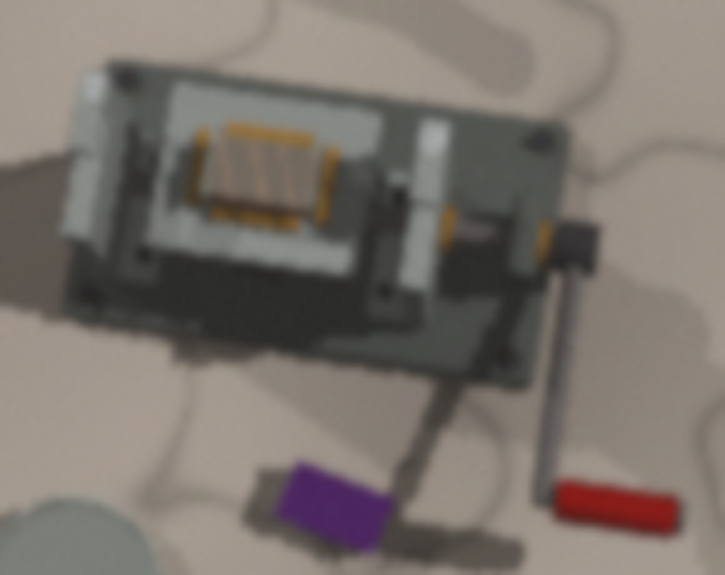

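View pics/bs.png

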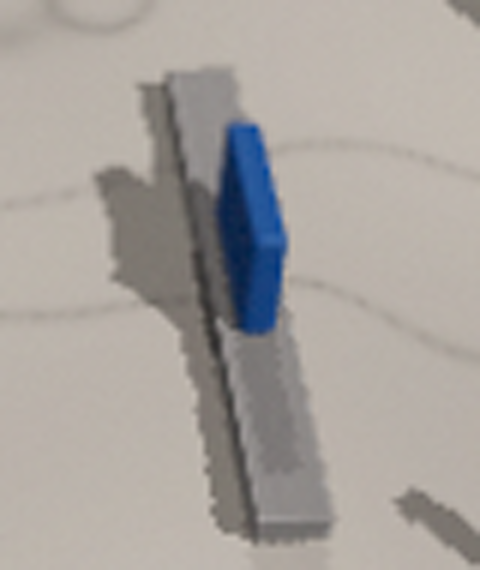

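View pics/bt.png

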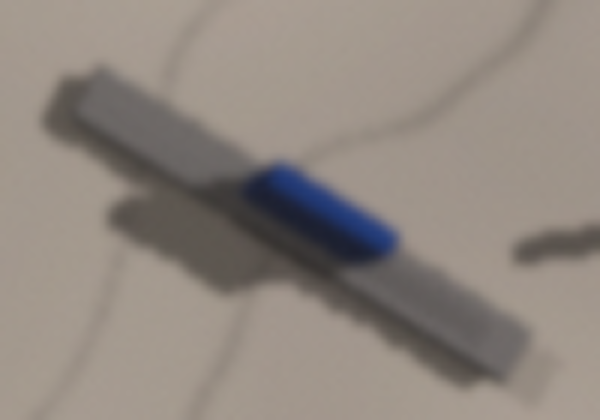

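```bash
cat > fit.py <<'E'
from h import *
from scipy.optimize import least_squares
def un(c0,r0,s): return lambda u,v:((u+.5)/s+c0-.5,(v+.5)/s+r0-.5)
S=un(255,145,5);T=un(235,150,5)
ob=[("top",T(570,122),(65,-115,14)),("top",T(525,388),(-65,-115,14)),("top",T(60,310),(-65,115,14)),
("top",T(618,508),(-122.2,-178,83)),
("side",S(250,520),(-65,-115,14)),("side",S(485,458),(65,-115,14)),("side",S(82,288),(-65,115,14)),
("side",S(241,247),(-44,-81,121)),("side",S(373,182),(26,-81,142)),("side",S(172,477),(-122.2,-178,80))]
def res(p): return np.concatenate([(proj(c,fr(X,p))[0]-uv) for c,uv,X in ob])
r=least_squares(res,[450,0,0],loss='soft_l1')
print(r.x); print(res(r.x).reshape(-1,2).round(1))
SB=un(350,280,6);TB=un(420,190,6)
# bar: frame at table, long axis y. grip at z=38; fin z 14..56 ; steel 4..14
obb=[("top",TB(98,65),(12,100,14)),("top",TB(78,108),(-12,100,14)),("top",TB(530,330),(12,-100,14)),("top",TB(505,378),(-12,-100,14)),
("top",TB(282,163),(6,28,56)),("top",TB(398,237),(6,-28,56)),
("side",SB(170,73),(-12,100,14)),("side",SB(236,68),(12,100,14)),("side",SB(258,523),(-12,-100,14)),("side",SB(330,521),(12,-100,14)),
("side",SB(230,125),(-6,28,56)),("side",SB(262,240),(-6,-28,56)),("side",SB(285,238),(6,-28,56)),("side",SB(252,125),(6,28,56))]
def resb(p): return np.concatenate([(proj(c,fr(X,p))[0]-uv) for c,uv,X in obb])
rb=least_squares(resb,[450,-350,30],loss='soft_l1')
print(rb.x); print(resb(rb.x).reshape(-1,2).round(1))
E
python3 fit.py
```

```text
[610.84390211  51.91406843 350.75528093]
[[-0.7  0.7]
 [-0.7  0.1]
 [-2.3 -0.8]
 [ 5.2  2.3]
 [-1.6 -2.4]
 [-0.1 -2.2]
 [-0.4 -1.5]
 [ 2.8  5. ]
 [ 3.7  4.5]
 [ 0.8  3.4]]
[ 532.96337377 -362.89537509  -32.07262205]
[[ 0.5 -0.1]
 [-1.2  1. ]
 [ 0.9  0.7]
 [ 0.1  1.2]
 [-0.7 -0.9]
 [ 1.  -0.2]
 [-0.2 -0.6]
 [ 0.1  0.1]
 [-0.5 -0.3]
 [ 0.9 -0.3]
 [-0.6 -1. ]
 [-1.6  0.5]
 [ 1.   0.7]
 [ 1.9 -1.1]]
```

```bash
cat > fit2.py <<'E'
import contextlib,io
with contextlib.redirect_stdout(io.StringIO()): from fit import *
base=[0,1,2,4,5,6]
T2=[("top",T(420,120),(26,-69,142)),("top",T(450,122),(26,-81,142)),("top",T(85,70),(26,81,142)),("top",T(108,74),(26,69,142)),
("side",S(248,60),(26,69,142)),("side",S(178,72),(-10,81,142)),("side",S(120,118),(-44,81,121)),
("top",T(555,498),(-122.2,-151,80)),("top",T(680,516),(-122.2,-205,80)),("side",S(195,512),(-122.2,-205,80)),("side",S(150,440),(-122.2,-151,80))]
ob2=[(c,uv,X,i in base) for i,(c,uv,X) in enumerate(ob)]+[t+(False,) for t in T2]
def res2(p):
    return np.concatenate([(proj(c,fr(np.array(X,float)+([p[3],p[4],0] if b else [0,0,0]),p[:3]))[0]-uv) for c,uv,X,b in ob2])
r2=least_squares(res2,list(r.x)+[0,-15],loss='soft_l1')
if __name__=="__main__":
    print(r2.x)
    for o,e in zip(ob2,res2(r2.x).reshape(-1,2).round(1)): print(o[0],o[2],e)
E
python3 fit2.py
```

```text
[ 6.12225590e+02  6.75706355e+01  3.52054902e+02 -1.10166711e-01
 -1.95100632e+01]
top (65, -115, 14) [0.4 0.2]
top (-65, -115, 14) [ 1.6 -0.2]
top (-65, 115, 14) [-0.5  0.9]
top (-122.2, -178, 83) [-0.4 -0. ]
side (-65, -115, 14) [-0.  -1.4]
side (65, -115, 14) [ 1.  -1.9]
side (-65, 115, 14) [-0.9 -0.4]
side (-44, -81, 121) [0.7 2. ]
side (26, -81, 142) [1.  1.4]
side (-122.2, -178, 80) [-0.1 -0.1]
top (26, -69, 142) [ 0.4 -0.2]
top (26, -81, 142) [-0.1  0.2]
top (26, 81, 142) [-0.7 -0.2]
top (26, 69, 142) [ 0.1 -0.2]
side (26, 69, 142) [0.3 0.9]
side (-10, 81, 142) [-0.1 -0.9]
side (-44, 81, 121) [-0.4 -0.6]
top (-122.2, -151, 80) [0.1 0.3]
top (-122.2, -205, 80) [-0.8  0.3]
side (-122.2, -205, 80) [ 0.2 -0.5]
side (-122.2, -151, 80) [-0.4  0.9]
```

```bash
cat >> h.py <<'E'
from scipy.spatial.transform import Rotation as Ro
PR=(612.2,67.6,-7.95)
def goal(pos,yaw,verbose=True):
    s=monitor.state(); R=Ro.from_euler('xyz',s['ee_rot'],degrees=True); G=Ro.from_euler('xyz',[180,0,yaw],degrees=True)
    d=R.inv().apply(np.array(pos)-s['ee_pos'])/10; w=(R.inv()*G).as_rotvec(degrees=True)
    print("t",round(s['time_s'],2),"pos",s['ee_pos'].round(1),"rot",s['ee_rot'].round(1),"F",s['force'].round(1),"T",s['torque'].round(2),"w",round(s['gripper_width'],1))
    print("xyz",d.round(2),"w",w.round(2)); return d,w
E
python3 - <<'E'
from h import *
goal((533,-363,200),-32.1)
for n in("rock","vial","petri","dropper"): pass
print(proj("side",fr([[0,0,121],[-27,0,121],[-122,-178,80]],PR)).round(1))
E
```

```text
t 0.8 pos [218.  532.1 214. ] rot [-180.    -0.    67.7] F [ 0.4 -0.7 -0.4] T [ 0.   -0.01  0.01] w 91.0
xyz [-70.89  63.08   1.39] w [-1.000e-02 -0.000e+00  9.982e+01]
[[306.3 177.7]
 [296.4 179.7]
 [289.  239.9]]
```

What could be taken for what I want: the only bar with a blue fin is at top (470,226) / side (391,332); the dark streak at side (450,380) is a shadow. For the lever there is one red sleeve, at side (289,240). The specimen-shaped blocks at purple (264,237) and turquoise (253,264) are decoys; the specimen is the brown block in the press at side (308,186). The crops above confirm the choices.

Emit:
apply_moves --plan '[{"fingers": 9, "x": -70.89, "y": 63.08, "z": 1.4, "wz": 99.8}, {"fingers": 9, "x": -70.89, "y": 63.08, "z": 1.4, "wz": 99.8}, {"fingers": 9, "x": -70.89, "y": 63.08, "z": 1.4, "wz": 99.8}, {"fingers": 9, "x": -70.89, "y": 63.08, "z": 1.4, "wz": 99.8}, {"fingers": 9, "x": -70.89, "y": 63.08, "z": 1.4, "wz": 99.8}, {"fingers": 9, "x": -70.89, "y": 63.08, "z": 1.4, "wz": 99.8}, {"fingers": 9, "x": -70.89, "y": 63.08, "z": 1.4, "wz": 99.8}, {"fingers": 9, "x": -70.89, "y": 63.08, "z": 1.4, "wz": 99.8}]'

```text
$.plan[0]: bad value
```

```bash
python3 -c "
from h import *
goal((533,-363,150),-32.1)"
```

```text
t 0.8 pos [218.  532.1 214. ] rot [-180.    -0.    67.7] F [ 0.4 -0.7 -0.4] T [ 0.   -0.01  0.01] w 91.0
xyz [-70.89  63.08   6.39] w [-1.000e-02 -0.000e+00  9.982e+01]
```

Emit:
apply_moves --plan '[{"fingers": 9, "x": -70.89, "y": 63.08, "z": 1.4, "wx": 0, "wy": 0, "wz": 99.8}, {"fingers": 9, "x": -70.89, "y": 63.08, "z": 1.4, "wx": 0, "wy": 0, "wz": 99.8}, {"fingers": 9, "x": -70.89, "y": 63.08, "z": 1.4, "wx": 0, "wy": 0, "wz": 99.8}, {"fingers": 9, "x": -70.89, "y": 63.08, "z": 1.4, "wx": 0, "wy": 0, "wz": 99.8}, {"fingers": 9, "x": -70.89, "y": 63.08, "z": 1.4, "wx": 0, "wy": 0, "wz": 99.8}, {"fingers": 9, "x": -70.89, "y": 63.08, "z": 1.4, "wx": 0, "wy": 0, "wz": 99.8}, {"fingers": 9, "x": -70.89, "y": 63.08, "z": 1.4, "wx": 0, "wy": 0, "wz": 99.8}, {"fingers": 9, "x": -70.89, "y": 63.08, "z": 1.4, "wx": 0, "wy": 0, "wz": 99.8}]'

```text
time_s: 1.6
ee_pos: [351.0, 153.0, 208.4]
ee_rot: [-180.0, -0.1, -1.4]
force: [0.4, -0.1, -1.5]
gripper_width: 90.0
```

```bash
python3 -c "
from h import *
goal((533,-363,150),-32.1)"
```

```text
t 1.6 pos [351.  153.  208.4] rot [-1.8e+02 -1.0e-01 -1.4e+00] F [ 0.4 -0.1 -1.5] T [-0.1   0.04  0.04] w 90.0
xyz [19.4  51.16  5.83] w [-0.06 -0.07 30.75]
```

Emit:
apply_moves --plan '[{"fingers": 9, "x": 19.4, "y": 51.16, "z": 5.8, "wx": 0, "wy": 0, "wz": 30.7}, {"fingers": 9, "x": 19.4, "y": 51.16, "z": 5.8, "wx": 0, "wy": 0, "wz": 30.7}, {"fingers": 9, "x": 19.4, "y": 51.16, "z": 5.8, "wx": 0, "wy": 0, "wz": 30.7}, {"fingers": 9, "x": 19.4, "y": 51.16, "z": 5.8, "wx": 0, "wy": 0, "wz": 30.7}, {"fingers": 9, "x": 19.4, "y": 51.16, "z": 5.8, "wx": 0, "wy": 0, "wz": 30.7}, {"fingers": 9, "x": 19.4, "y": 51.16, "z": 5.8, "wx": 0, "wy": 0, "wz": 30.7}, {"fingers": 9, "x": 19.4, "y": 51.16, "z": 5.8, "wx": 0, "wy": 0, "wz": 30.7}, {"fingers": 9, "x": 19.4, "y": 51.16, "z": 5.8, "wx": 0, "wy": 0, "wz": 30.7}]'

```text
time_s: 2.4
ee_pos: [483.2, -222.7, 166.2]
ee_rot: [-179.9, -0.1, -32.1]
force: [0.3, 1.4, -0.5]
gripper_width: 89.9
```

```bash
python3 -c "
from h import *
goal((533,-363,100),-32.1)"
```

```text
t 2.4 pos [ 483.2 -222.7  166.2] rot [-1.799e+02 -1.000e-01 -3.210e+01] F [ 0.3  1.4 -0.5] T [-0.07  0.07 -0.02] w 89.9
xyz [11.67  9.25  6.62] w [-0.09 -0.08  0.01]
```

Emit:
apply_moves --plan '[{"fingers": 9, "x": 11.67, "y": 9.25, "z": 6.6, "wx": -0.1, "wy": -0.1, "wz": 0}, {"fingers": 9, "x": 11.67, "y": 9.25, "z": 6.6, "wx": -0.1, "wy": -0.1, "wz": 0}, {"fingers": 9, "x": 11.67, "y": 9.25, "z": 6.6, "wx": -0.1, "wy": -0.1, "wz": 0}, {"fingers": 9, "x": 11.67, "y": 9.25, "z": 6.6, "wx": -0.1, "wy": -0.1, "wz": 0}, {"fingers": 9, "x": 11.67, "y": 9.25, "z": 6.6, "wx": -0.1, "wy": -0.1, "wz": 0}, {"fingers": 9, "x": 11.67, "y": 9.25, "z": 6.6, "wx": -0.1, "wy": -0.1, "wz": 0}]'

```text
time_s: 3.0
ee_pos: [532.8, -361.9, 100.4]
ee_rot: [-180.0, 0.1, -32.1]
force: [-1.2, 0.7, 0.1]
gripper_width: 89.6
```

```bash
python3 -c "
from h import *
goal((533,-363,19.5),-32.1)
f=cams.grab_frame('side');crop(f,340,260,110,115,5,'pics/g1.png')"
```

```text
t 3.0 pos [ 532.8 -361.9  100.4] rot [-1.80e+02  1.00e-01 -3.21e+01] F [-1.2  0.7  0.1] T [-0.02  0.08 -0.03] w 89.6
xyz [0.09 0.08 8.09] w [-0.02  0.08  0.01]
```

View pics/g1.png

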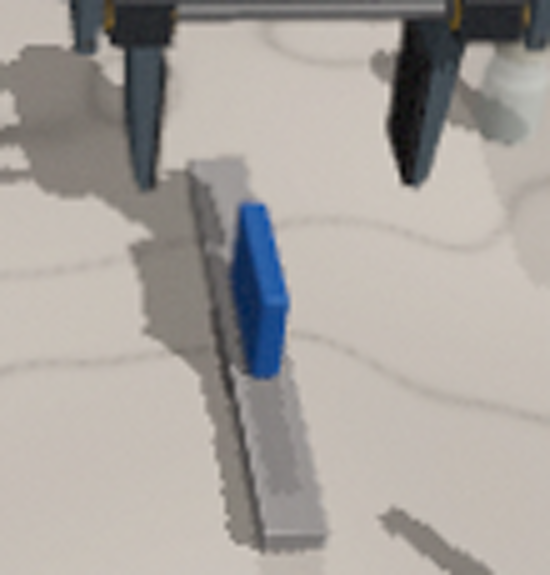

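```bash
python3 -c "
from h import *
print(atz('side',(443,283),10))"
```

```text
[ 716.12219361 -326.11587702   10.        ]
```

Emit:
apply_moves --plan '[{"fingers": 4.5, "x": 0.09, "y": 0.08, "z": 2, "wx": 0, "wy": 0.1, "wz": 0}, {"fingers": 4.5, "x": 0.09, "y": 0.08, "z": 3, "wx": 0, "wy": 0.1, "wz": 0}, {"fingers": 4.5, "x": 0.09, "y": 0.08, "z": 3.5, "wx": 0, "wy": 0.1, "wz": 0}, {"fingers": 4.5, "x": 0.09, "y": 0.08, "z": 5.5, "wx": 0, "wy": 0.1, "wz": 0}, {"fingers": 4.5, "x": 0.09, "y": 0.08, "z": 7.3, "wx": 0, "wy": 0.1, "wz": 0}, {"fingers": 4.5, "x": 0.09, "y": 0.08, "z": 8.1, "wx": 0, "wy": 0.1, "wz": 0}, {"fingers": 4.5, "x": 0.09, "y": 0.08, "z": 8.1, "wx": 0, "wy": 0.1, "wz": 0}]'

```text
time_s: 3.75
ee_pos: [532.7, -362.0, 19.4]
ee_rot: [-180.0, 0.0, -32.0]
force: [-0.8, 0.9, 0.0]
gripper_width: 45.4
```

Emit:
apply_moves --plan '[{"fingers": 0.5, "x": 0, "y": 0, "z": 0, "wx": 0, "wy": 0, "wz": 0}, {"fingers": 0.5, "x": 0, "y": 0, "z": 0, "wx": 0, "wy": 0, "wz": 0}, {"fingers": 0.5, "x": 0, "y": 0, "z": 0, "wx": 0, "wy": 0, "wz": 0}, {"fingers": 0.5, "x": 0, "y": 0, "z": 0, "wx": 0, "wy": 0, "wz": 0}, {"fingers": 0.5, "x": 0, "y": 0, "z": 0, "wx": 0, "wy": 0, "wz": 0}, {"fingers": 0.5, "x": 0, "y": 0, "z": 0, "wx": 0, "wy": 0, "wz": 0}]' --newtons 30

```text
time_s: 4.35
ee_pos: [533.1, -362.2, 19.9]
ee_rot: [-180.0, -0.0, -32.0]
force: [1.6, 0.2, 2.1]
gripper_width: 12.0
```

```bash
python3 -c "
from h import *
goal((533,-363,120),-32.1)"
```

```text
t 4.35 pos [ 533.1 -362.2   19.9] rot [-180.   -0.  -32.] F [1.6 0.2 2.1] T [-0.13  0.04  0.02] w 12.0
xyz [  0.04   0.07 -10.01] w [-0.02 -0.03  0.08]
```

Emit:
apply_moves --plan '[{"fingers": 0.5, "x": 0, "y": 0, "z": -2, "wx": 0, "wy": 0, "wz": 0}, {"fingers": 0.5, "x": 0, "y": 0, "z": -5, "wx": 0, "wy": 0, "wz": 0}, {"fingers": 0.5, "x": 0, "y": 0, "z": -8, "wx": 0, "wy": 0, "wz": 0}, {"fingers": 0.5, "x": 0, "y": 0, "z": -12, "wx": 0, "wy": 0, "wz": 0}, {"fingers": 0.5, "x": 0, "y": 0, "z": -16, "wx": 0, "wy": 0, "wz": 0}, {"fingers": 0.5, "x": 0, "y": 0, "z": -18, "wx": 0, "wy": 0, "wz": 0}, {"fingers": 0.5, "x": 0, "y": 0, "z": -18, "wx": 0, "wy": 0, "wz": 0}]' --newtons 40

```text
time_s: 5.05
ee_pos: [534.1, -363.0, 202.8]
ee_rot: [-180.0, -0.4, -32.0]
force: [-0.2, -0.4, -3.2]
gripper_width: 11.6
```

```bash
python3 -c "
from h import *
g=fr((-40,0,0),PR)[0]; print(g)
goal((g[0],g[1],200),-7.95)
f=cams.grab_frame('side');cv2.imwrite('pics/l1.png',f[:,:,::-1])"
```

```text
[572.58443428  73.13235505   0.        ]
t 5.05 pos [ 534.1 -363.   202.8] rot [-180.    -0.4  -32. ] F [-0.2 -0.4 -3.2] T [-0.06  0.12 -0.01] w 11.6
xyz [-19.87 -39.02   0.16] w [  0.07  -0.36 -24.07]
```

View pics/l1.png

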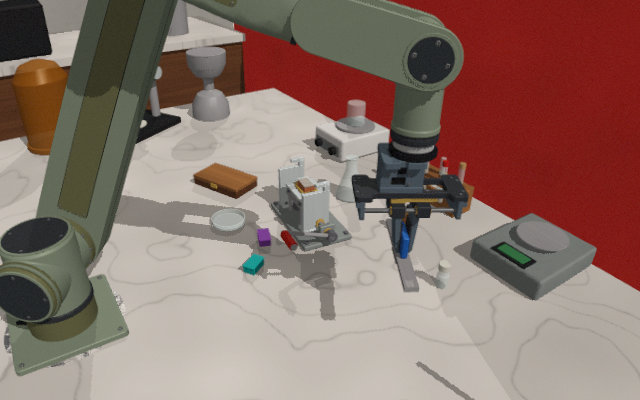

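Emit:
apply_moves --plan '[{"fingers": 0.5, "x": -1.5, "y": -3, "z": 0, "wx": 0, "wy": -0.2, "wz": -2}, {"fingers": 0.5, "x": -4, "y": -8, "z": 0, "wx": 0, "wy": -0.3, "wz": -5}, {"fingers": 0.5, "x": -6, "y": -12, "z": 0, "wx": 0, "wy": -0.36, "wz": -8}, {"fingers": 0.5, "x": -8, "y": -16, "z": 0, "wx": 0, "wy": -0.36, "wz": -11}, {"fingers": 0.5, "x": -10, "y": -20, "z": 0, "wx": 0, "wy": -0.36, "wz": -14}, {"fingers": 0.5, "x": -12, "y": -24, "z": 0, "wx": 0, "wy": -0.36, "wz": -17}, {"fingers": 0.5, "x": -14, "y": -28, "z": 0.1, "wx": 0, "wy": -0.36, "wz": -20}, {"fingers": 0.5, "x": -16, "y": -32, "z": 0.1, "wx": 0, "wy": -0.36, "wz": -23}]'

```text
time_s: 5.9
ee_pos: [565.1, -4.3, 195.7]
ee_rot: [-180.0, 0.6, -8.9]
force: [1.9, -0.2, -2.8]
gripper_width: 11.7
```

```bash
python3 -c "
from h import *
g=fr((-31,0,0),PR)[0]; print(g)
goal((g[0],g[1],200),-7.95)"
```

```text
[581.49793656  71.88757516   0.        ]
t 5.9 pos [565.1  -4.3 195.7] rot [-180.     0.6   -8.9] F [ 1.9 -0.2 -2.8] T [-0.07 -0.02  0.01] w 11.7
xyz [ 0.44 -7.78 -0.43] w [-0.01  0.61 -0.95]
```

Emit:
apply_moves --plan '[{"fingers": 0.5, "x": 0.2, "y": -3.5, "z": -0.3, "wx": 0, "wy": 0.5, "wz": -0.5}, {"fingers": 0.5, "x": 0.44, "y": -6, "z": -0.4, "wx": 0, "wy": 0.6, "wz": -0.95}, {"fingers": 0.5, "x": 0.44, "y": -7.3, "z": -0.4, "wx": 0, "wy": 0.6, "wz": -0.95}, {"fingers": 0.5, "x": 0.44, "y": -7.78, "z": -0.4, "wx": 0, "wy": 0.6, "wz": -0.95}, {"fingers": 0.5, "x": 0.44, "y": -7.78, "z": -0.4, "wx": 0, "wy": 0.6, "wz": -0.95}, {"fingers": 0.5, "x": 0.44, "y": -7.78, "z": -0.4, "wx": 0, "wy": 0.6, "wz": -0.95}]'

```text
time_s: 6.5
ee_pos: [581.1, 70.6, 199.1]
ee_rot: [180.0, 0.1, -8.0]
force: [0.7, -0.6, -3.4]
gripper_width: 12.1
```

```bash
python3 -c "
from h import *
g=fr((-31,0,0),PR)[0]
goal((g[0],g[1],160),-7.95)
for n in ('side','top'):
  f=cams.grab_frame(n);c=(240,100) if n=='side' else (230,130);crop(f,*c,140,130,5,'pics/m1%s.png'%n)"
```

```text
t 6.5 pos [581.1  70.6 199.1] rot [ 1.8e+02  1.0e-01 -8.0e+00] F [ 0.7 -0.6 -3.4] T [-0.11  0.02  0.03] w 12.1
xyz [ 0.03 -0.14  3.91] w [ 0.05  0.08 -0.07]
```

View pics/m1side.png

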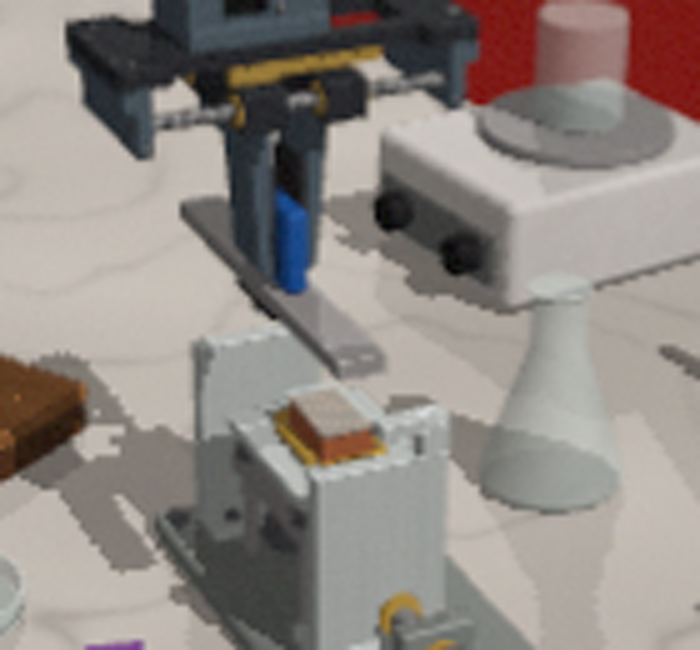

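View pics/m1top.png

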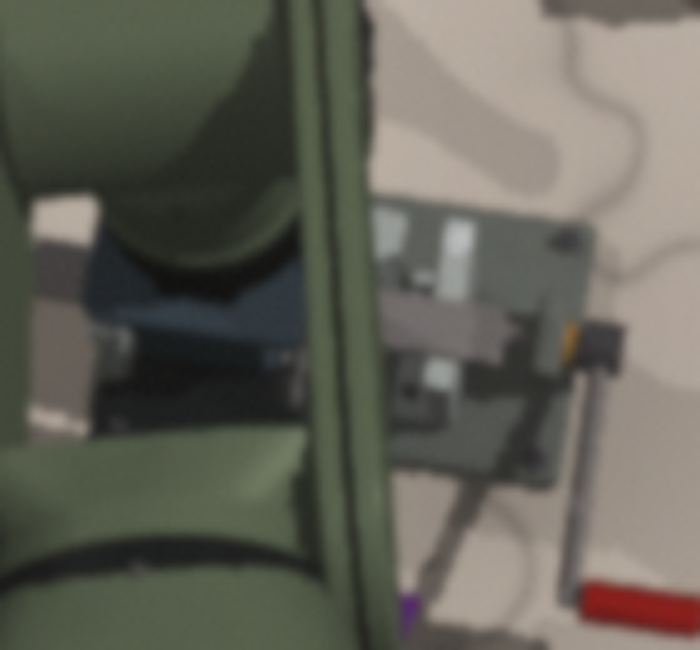

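```bash
python3 -c "
from h import *
B=(581.1,70.6,-8)
X=np.array([[-12,-100,194],[12,-100,194],[-12,100,194],[12,100,194]])
print(((proj('side',fr(X,B))-[240,100])*5).round(), ((proj('top',fr(X,B))-[230,130])*5).round())
Y=np.array([[-44,-81,121],[-10,-81,142],[26,-81,142],[-44,81,121],[26,-69,142]])
print(((proj('side',fr(Y,PR))-[240,100])*5).round(),((proj('top',fr(Y,PR))-[230,130])*5).round())
"
```

```text
[[337. 360.]
 [385. 350.]
 [176. 197.]
 [220. 189.]] [[496. 363.]
 [505. 306.]
 [ 14. 291.]
 [ 25. 234.]]
[[317. 480.]
 [383. 427.]
 [451. 412.]
 [191. 338.]
 [440. 401.]] [[448. 387.]
 [460. 302.]
 [473. 221.]
 [ 83. 332.]
 [445. 217.]]
```

Emit:
apply_moves --plan '[{"fingers": 0.5, "x": 0.03, "y": -0.14, "z": 1.5, "wx": 0, "wy": 0.1, "wz": 0}, {"fingers": 0.5, "x": 0.03, "y": -0.14, "z": 3, "wx": 0, "wy": 0.1, "wz": 0}, {"fingers": 0.5, "x": 0.03, "y": -0.14, "z": 4.5, "wx": 0, "wy": 0.1, "wz": 0}, {"fingers": 0.5, "x": 0.03, "y": -0.14, "z": 5.2, "wx": 0, "wy": 0.1, "wz": 0}, {"fingers": 0.5, "x": 0.03, "y": -0.14, "z": 5.6, "wx": 0, "wy": 0.1, "wz": 0}, {"fingers": 0.5, "x": 0.03, "y": -0.14, "z": 5.6, "wx": 0, "wy": 0.1, "wz": 0}]'

```text
time_s: 7.2
ee_pos: [581.8, 71.5, 143.5]
ee_rot: [180.0, -0.1, -8.1]
force: [-0.4, -0.8, -4.2]
gripper_width: 11.7
```

```bash
python3 -c "
from h import *
g=fr((-31,0,0),PR)[0]
goal((g[0],g[1],136),-7.95)
for n in ('side','top'):
  f=cams.grab_frame(n);c=(240,100) if n=='side' else (230,130);crop(f,*c,140,130,5,'pics/m2%s.png'%n)"
```

```text
t 7.2 pos [581.8  71.5 143.5] rot [ 1.8e+02 -1.0e-01 -8.1e+00] F [-0.4 -0.8 -4.2] T [-0.09  0.12 -0.01] w 11.7
xyz [-0.03 -0.03  0.75] w [ 0.02 -0.05 -0.13]
```

View pics/m2side.png

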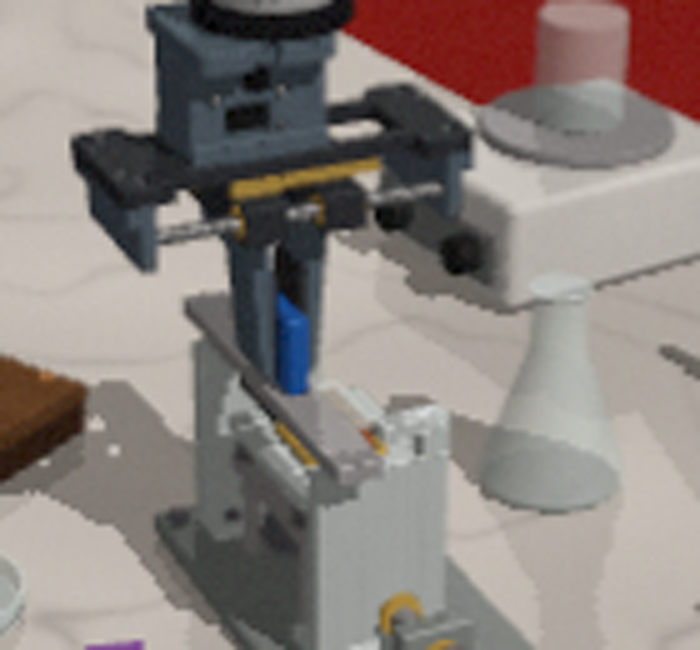

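View pics/m2top.png

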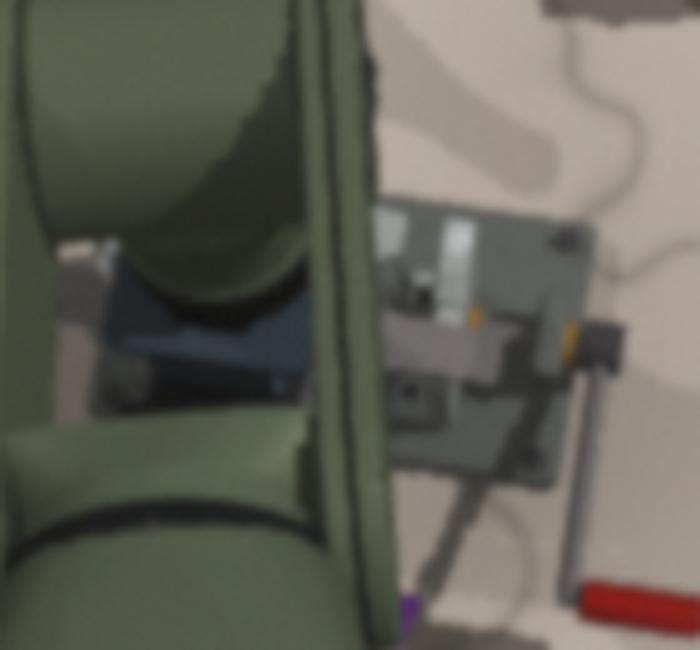

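Emit:
apply_moves --plan '[{"fingers": 0.5, "x": 0, "y": 0, "z": 0.2, "wx": 0, "wy": 0, "wz": -0.1}, {"fingers": 0.5, "x": 0, "y": 0, "z": 0.4, "wx": 0, "wy": 0, "wz": -0.1}, {"fingers": 0.5, "x": 0, "y": 0, "z": 0.55, "wx": 0, "wy": 0, "wz": -0.1}, {"fingers": 0.5, "x": 0, "y": 0, "z": 0.6, "wx": 0, "wy": 0, "wz": -0.1}]'

```text
time_s: 7.7
ee_pos: [582.2, 71.8, 138.1]
ee_rot: [180.0, -0.1, -8.0]
force: [-0.0, 0.2, -3.8]
gripper_width: 12.2
```

```bash
python3 -c "
from h import *
g=fr((-31,0,0),PR)[0]
goal((g[0],g[1],136),-7.95)"
```

```text
t 7.7 pos [582.2  71.8 138.1] rot [ 1.8e+02 -1.0e-01 -8.0e+00] F [-0.   0.2 -3.8] T [-0.09  0.1   0.01] w 12.2
xyz [-0.07  0.    0.21] w [ 0.   -0.12 -0.01]
```

Emit:
apply_moves --plan '[{"fingers": 0.5, "x": 0, "y": 0, "z": 0.1, "wx": 0, "wy": 0, "wz": 0}, {"fingers": 0.5, "x": 0, "y": 0, "z": 0.2, "wx": 0, "wy": 0, "wz": 0}, {"fingers": 0.5, "x": 0, "y": 0, "z": 0.2, "wx": 0, "wy": 0, "wz": 0}]'

```text
time_s: 8.0
ee_pos: [582.2, 71.9, 136.9]
ee_rot: [-180.0, -0.2, -8.0]
force: [-0.5, 0.4, 1.8]
gripper_width: 11.9
```

```bash
python3 -c "
from h import *
g=fr((-31,0,0),PR)[0]
goal((g[0],g[1],136),-7.95)"
```

```text
t 8.0 pos [582.2  71.9 136.9] rot [-180.    -0.2   -8. ] F [-0.5  0.4  1.8] T [-0.13  0.47  0.03] w 11.9
xyz [-0.07  0.01  0.09] w [-0.   -0.16 -0.  ]
```

Emit:
apply_moves --plan '[{"fingers": 0.5, "x": 0.4, "y": 0, "z": 0, "wx": 0, "wy": -0.1, "wz": 0}, {"fingers": 0.5, "x": 0.8, "y": 0, "z": 0, "wx": 0, "wy": -0.2, "wz": 0}, {"fingers": 0.5, "x": 1.2, "y": 0, "z": 0, "wx": 0, "wy": -0.2, "wz": 0}, {"fingers": 0.5, "x": 1.5, "y": 0, "z": 0, "wx": 0, "wy": -0.2, "wz": 0}]'

```text
time_s: 8.4
ee_pos: [597.3, 69.8, 136.9]
ee_rot: [-180.0, 0.1, -8.0]
force: [-3.5, 0.8, 0.9]
gripper_width: 12.3
```

```bash
python3 -c "
from h import *
g=fr((0,0,0),PR)[0]
goal((g[0],g[1],136.8),-7.95)
for n in ('side','top'):
  f=cams.grab_frame(n);c=(240,100) if n=='side' else (230,130);crop(f,*c,140,130,5,'pics/m3%s.png'%n)"
```

```text
t 8.4 pos [597.3  69.8 136.9] rot [-1.8e+02  1.0e-01 -8.0e+00] F [-3.5  0.8  0.9] T [-0.07  0.59  0.  ] w 12.3
xyz [1.51 0.01 0.01] w [-0.01  0.08 -0.01]
```

View pics/m3side.png

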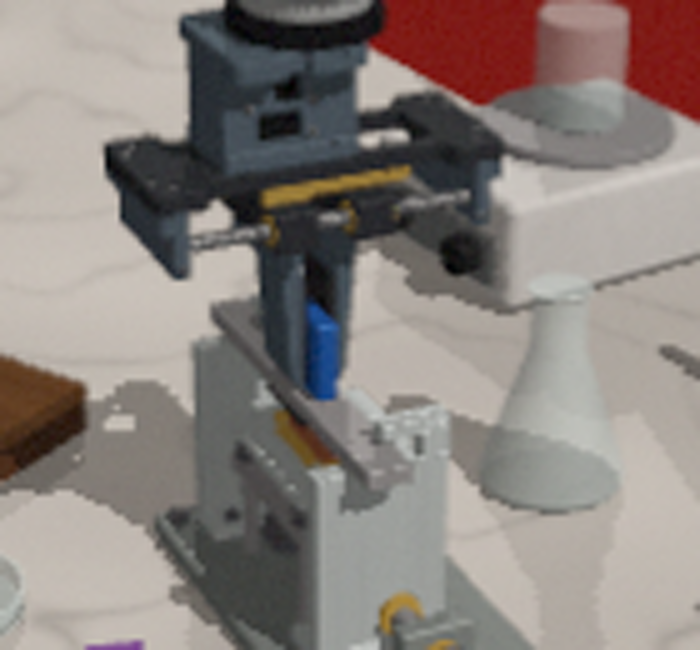

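View pics/m3top.png

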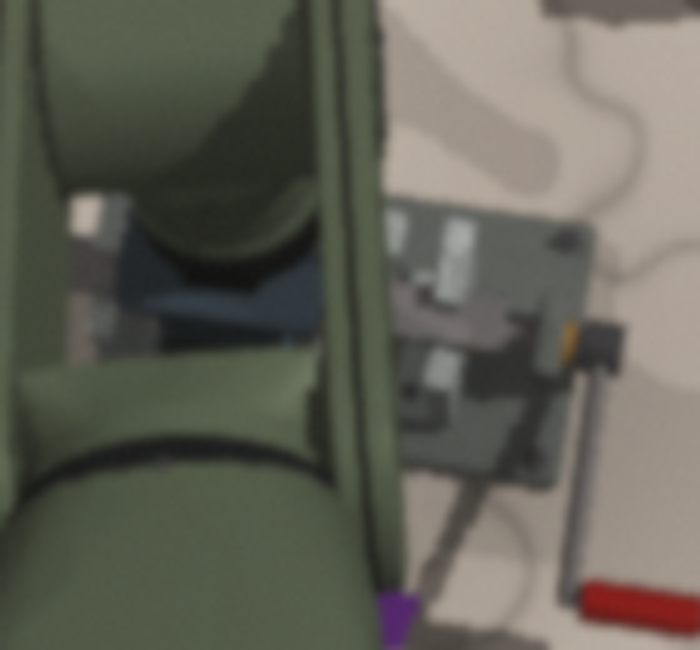

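Emit:
apply_moves --plan '[{"fingers": 0.5, "x": 0.4, "y": 0, "z": 0, "wx": 0, "wy": 0, "wz": 0}, {"fingers": 0.5, "x": 0.8, "y": 0, "z": 0, "wx": 0, "wy": 0, "wz": 0}, {"fingers": 0.5, "x": 1.1, "y": 0, "z": 0, "wx": 0, "wy": 0, "wz": 0}, {"fingers": 0.5, "x": 1.2, "y": 0, "z": 0, "wx": 0, "wy": 0, "wz": 0}]'

```text
time_s: 8.9
ee_pos: [610.0, 68.0, 136.9]
ee_rot: [-180.0, 0.0, -8.0]
force: [-3.7, 0.2, 2.0]
gripper_width: 12.2
```

```bash
python3 -c "
from h import *
g=fr((0,0,0),PR)[0]
goal((g[0],g[1],136.8),-7.95)"
```

```text
t 8.9 pos [610.   68.  136.9] rot [-180.    0.   -8.] F [-3.7  0.2  2. ] T [-0.02  0.71  0.02] w 12.2
xyz [0.23 0.01 0.01] w [-0.01  0.01 -0.01]
```

Now slowly to the stops, 1 mm at a time.

Emit:
apply_moves --plan '[{"fingers": 0.5, "x": 0.1, "y": 0, "z": 0, "wx": 0, "wy": 0, "wz": 0}, {"fingers": 0.5, "x": 0.2, "y": 0, "z": 0, "wx": 0, "wy": 0, "wz": 0}, {"fingers": 0.5, "x": 0.2, "y": 0, "z": 0, "wx": 0, "wy": 0, "wz": 0}]'

```text
time_s: 9.2
ee_pos: [611.4, 67.8, 136.9]
ee_rot: [-180.0, 0.1, -8.0]
force: [-5.1, 0.5, 1.6]
gripper_width: 11.7
```

Emit:
apply_moves --plan '[{"fingers": 0.5, "x": 0.1, "y": 0, "z": 0, "wx": 0, "wy": 0, "wz": 0}, {"fingers": 0.5, "x": 0.1, "y": 0, "z": 0, "wx": 0, "wy": 0, "wz": 0}]'

```text
time_s: 9.4
ee_pos: [611.5, 67.8, 136.9]
ee_rot: [180.0, 0.2, -8.0]
force: [-5.7, 0.4, 2.1]
gripper_width: 11.8
```

```bash
python3 -c "
from h import *
g=fr((0,0,0),PR)[0]
goal((g[0],g[1],136.8),-7.95)"
```

```text
t 9.4 pos [611.5  67.8 136.9] rot [180.    0.2  -8. ] F [-5.7  0.4  2.1] T [0.03 1.14 0.06] w 11.8
xyz [0.08 0.01 0.01] w [ 0.   0.2 -0. ]
```

Emit:
apply_moves --plan '[{"fingers": 0.5, "x": 0.2, "y": 0, "z": 0, "wx": 0, "wy": 0, "wz": 0}, {"fingers": 0.5, "x": 0.3, "y": 0, "z": 0, "wx": 0, "wy": 0, "wz": 0}, {"fingers": 0.5, "x": 0.3, "y": 0, "z": 0, "wx": 0, "wy": 0, "wz": 0}]'

```text
time_s: 9.7
ee_pos: [611.5, 67.8, 137.0]
ee_rot: [180.0, 0.6, -8.0]
force: [-10.6, 1.4, 4.5]
gripper_width: 12.5
```

```bash
python3 -c "
from h import *
g=fr((0,0,0),PR)[0]
goal((g[0],g[1],136.8),-7.95)
for n in ('side','top'):
  f=cams.grab_frame(n);c=(240,100) if n=='side' else (230,130);crop(f,*c,140,130,5,'pics/m4%s.png'%n)"
```

```text
t 9.7 pos [611.5  67.8 137. ] rot [180.    0.6  -8. ] F [-10.6   1.4   4.5] T [0.18 1.87 0.12] w 12.5
xyz [0.07 0.01 0.02] w [ 0.02  0.57 -0.  ]
```

View pics/m4side.png

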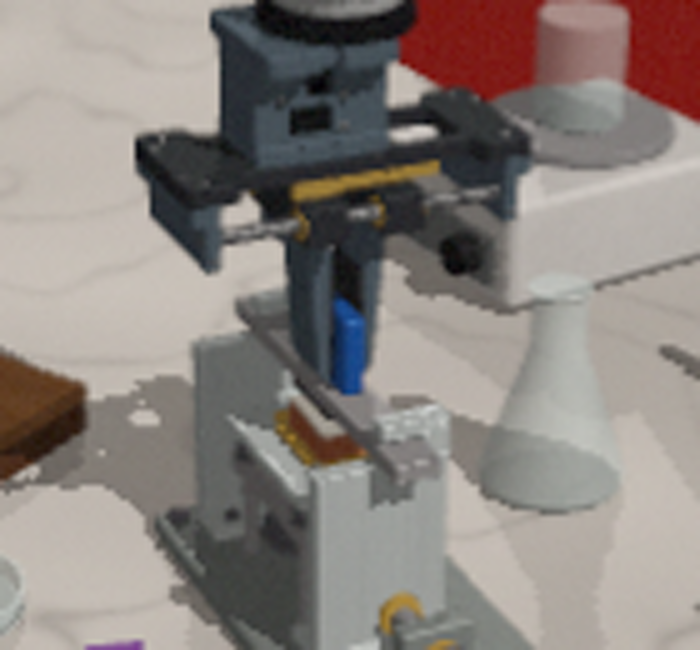

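View pics/m4top.png

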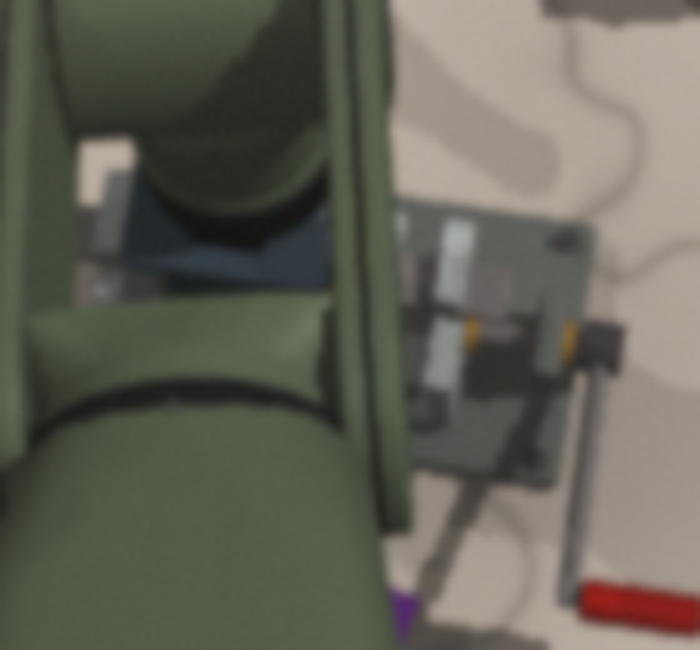

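Emit:
apply_moves --plan '[{"fingers": 0.5, "x": 0, "y": 0, "z": 0, "wx": 0, "wy": 0.4, "wz": 0}, {"fingers": 0.5, "x": 0, "y": 0, "z": 0, "wx": 0, "wy": 0.5, "wz": 0}, {"fingers": 3, "x": 0, "y": 0, "z": 0, "wx": 0, "wy": 0.5, "wz": 0}, {"fingers": 3, "x": 0, "y": 0, "z": 0, "wx": 0, "wy": 0.5, "wz": 0}, {"fingers": 3, "x": 0, "y": 0, "z": 0, "wx": 0, "wy": 0.5, "wz": 0}, {"fingers": 3, "x": 0, "y": 0, "z": 0, "wx": 0, "wy": 0.5, "wz": 0}, {"fingers": 3, "x": 0, "y": 0, "z": 0, "wx": 0, "wy": 0.5, "wz": 0}]'

```text
time_s: 10.5
ee_pos: [611.9, 67.7, 137.0]
ee_rot: [180.0, 0.0, -8.0]
force: [0.2, -0.4, -0.3]
gripper_width: 29.8
```

```bash
python3 -c "
from h import *
g=fr((0,0,0),PR)[0]
goal((g[0],g[1],230),-7.95)
for n in ('side','top'):
  f=cams.grab_frame(n);c=(240,100) if n=='side' else (230,130);crop(f,*c,140,130,5,'pics/m5%s.png'%n)"
```

```text
t 10.5 pos [611.9  67.7 137. ] rot [180.   0.  -8.] F [ 0.2 -0.4 -0.3] T [-0.09  0.01 -0.01] w 29.8
xyz [ 0.03  0.01 -9.3 ] w [ 0.01  0.02 -0.01]
```

View pics/m5side.png

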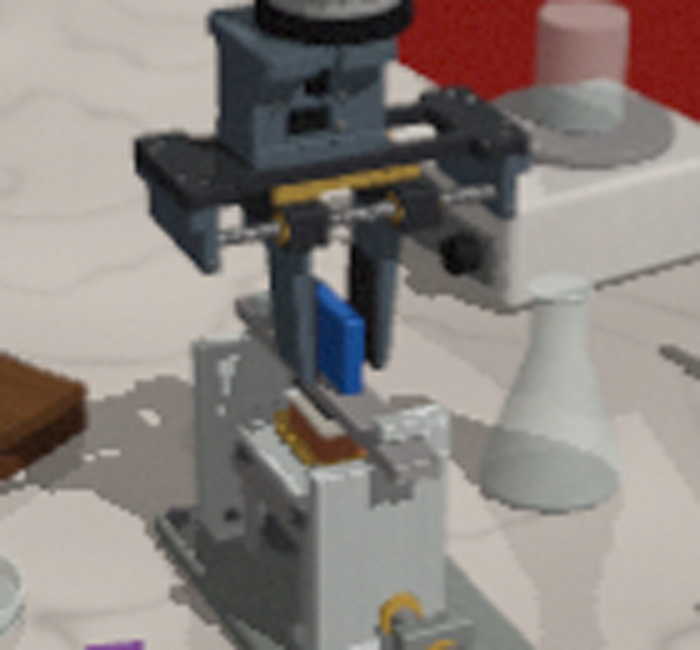

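Emit:
apply_moves --plan '[{"fingers": 3, "x": 0, "y": 0, "z": -2, "wx": 0, "wy": 0, "wz": 0}, {"fingers": 3, "x": 0, "y": 0, "z": -6, "wx": 0, "wy": 0, "wz": 0}, {"fingers": 5, "x": 0, "y": 0, "z": -9, "wx": 0, "wy": 0, "wz": 0}, {"fingers": 6, "x": -2, "y": 4, "z": -9.3, "wx": 0, "wy": 0, "wz": 0}, {"fingers": 6, "x": -5, "y": 8, "z": -9.3, "wx": 0, "wy": 0, "wz": 0}, {"fingers": 6, "x": -8, "y": 12, "z": -9.3, "wx": 0, "wy": 0, "wz": 0}, {"fingers": 6, "x": -12.2, "y": 16, "z": -9.3, "wx": 0, "wy": 0, "wz": 0}, {"fingers": 6, "x": -12.2, "y": 17.8, "z": -9.3, "wx": 0, "wy": 0, "wz": 0}]'

```text
time_s: 11.4
ee_pos: [462.1, -92.7, 230.3]
ee_rot: [180.0, 0.2, -8.0]
force: [1.2, 0.3, 0.3]
gripper_width: 60.1
```

```bash
python3 -c "
from h import *
g=fr((-122.2,-178,0),PR)[0]; print(g)
goal((g[0],g[1],110),-7.95)
for n in ('side','top'):
  f=cams.grab_frame(n);c=(230,140) if n=='side' else (230,130);crop(f,*c,140,130,5,'pics/m6%s.png'%n)"
```

```text
[466.55546676 -91.78792281   0.        ]
t 11.4 pos [462.1 -92.7 230.3] rot [180.    0.2  -8. ] F [1.2 0.3 0.3] T [-0.11 -0.    0.01] w 60.1
xyz [ 0.46 -0.16 12.03] w [ 0.04  0.15 -0.07]
```

View pics/m6side.png

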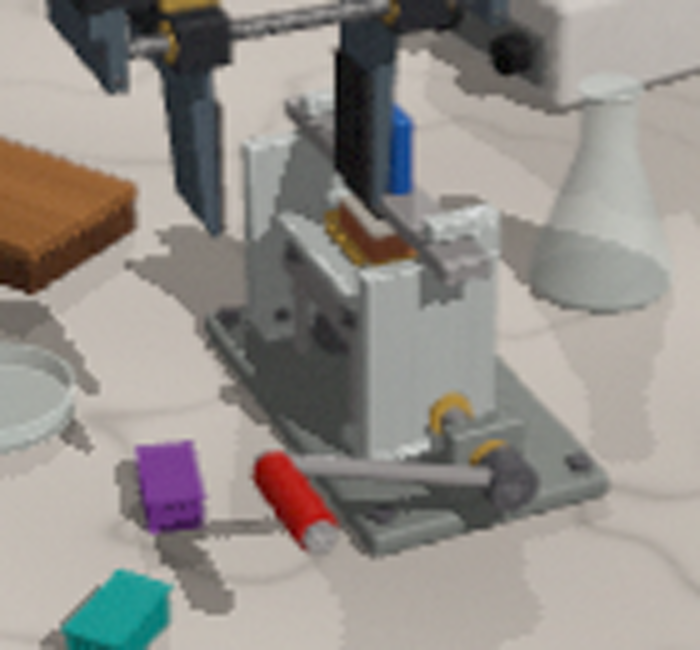

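View pics/m6top.png

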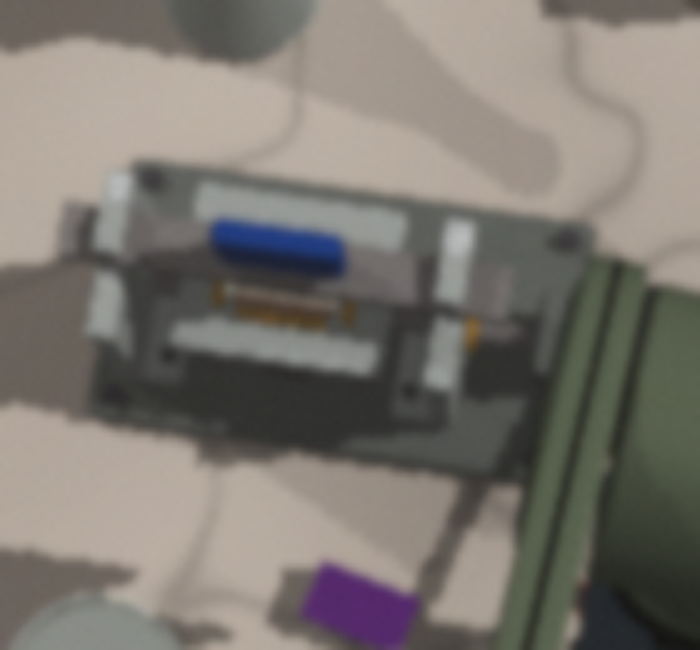

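```bash
python3 -c "
from h import *
X=np.array([[-12,-100,131],[12,-100,131],[-12,100,131],[12,100,131],[-6,28,173],[6,28,173],[-6,-28,173],[6,-28,173]])
print(((proj('top',fr(X,PR))-[230,130])*5).round()); print(((proj('side',fr(X,PR))-[230,140])*5).round())
print(atz('side',(230+165/5,140+450/5),20)); 
"
```

```text
[[503. 318.]
 [511. 264.]
 [ 50. 251.]
 [ 60. 198.]
 [204. 240.]
 [209. 212.]
 [336. 259.]
 [340. 232.]]
[[446. 266.]
 [492. 256.]
 [284.  95.]
 [325.  88.]
 [348.  75.]
 [370.  71.]
 [394. 120.]
 [417. 116.]]
[476.17410265  52.06699964  20.        ]
```

Emit:
apply_moves --plan '[{"fingers": 6, "x": 0.46, "y": -0.1, "z": 4, "wx": 0, "wy": 0.1, "wz": 0}, {"fingers": 6, "x": 0.46, "y": -0.1, "z": 8, "wx": 0, "wy": 0.1, "wz": 0}, {"fingers": 6, "x": 0.46, "y": -0.1, "z": 11, "wx": 0, "wy": 0.1, "wz": 0}, {"fingers": 6, "x": 0.46, "y": -0.1, "z": 12, "wx": 0, "wy": 0.1, "wz": 0}, {"fingers": 6, "x": 0.46, "y": -0.1, "z": 12, "wx": 0, "wy": 0.1, "wz": 0}]'

```text
time_s: 12.0
ee_pos: [469.4, -92.8, 109.7]
ee_rot: [180.0, 0.0, -8.1]
force: [0.2, 0.0, 0.1]
gripper_width: 59.6
```

```bash
python3 -c "
from h import *
g=fr((-122.2,-178,0),PR)[0]; print(g)
goal((g[0],g[1],61),-7.95)
for n in ('side','top'):
  f=cams.grab_frame(n);c=(230,140) if n=='side' else (230,130);crop(f,*c,140,130,5,'pics/m7%s.png'%n)"
```

```text
[466.55546676 -91.78792281   0.        ]
t 12.0 pos [469.4 -92.8 109.7] rot [180.    0.   -8.1] F [0.2 0.  0.1] T [-0.06  0.03  0.04] w 59.6
xyz [-0.3  -0.06  4.87] w [ 0.04  0.03 -0.18]
```

View pics/m7side.png

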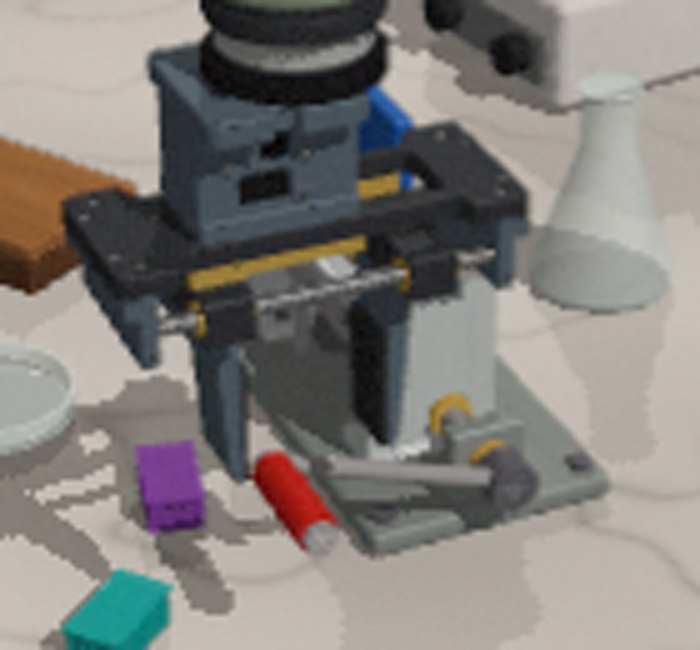

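Emit:
apply_moves --plan '[{"fingers": 6, "x": -0.3, "y": -0.06, "z": 1, "wx": 0, "wy": 0, "wz": -0.1}, {"fingers": 6, "x": -0.3, "y": -0.06, "z": 2.5, "wx": 0, "wy": 0, "wz": -0.1}, {"fingers": 6, "x": -0.3, "y": -0.06, "z": 4, "wx": 0, "wy": 0, "wz": -0.1}, {"fingers": 6, "x": -0.3, "y": -0.06, "z": 4.8, "wx": 0, "wy": 0, "wz": -0.1}, {"fingers": 6, "x": -0.3, "y": -0.06, "z": 4.85, "wx": 0, "wy": 0, "wz": -0.1}]'

```text
time_s: 12.6
ee_pos: [468.0, -92.3, 62.9]
ee_rot: [179.9, -0.2, -8.0]
force: [-0.1, -0.8, -1.0]
gripper_width: 60.2
```

```bash
python3 -c "
from h import *
g=fr((-122.2,-178,0),PR)[0]; print(g)
goal((g[0],g[1],61),-7.95)
for n in ('side','top'):
  f=cams.grab_frame(n);c=(230,140) if n=='side' else (230,130);crop(f,*c,140,130,5,'pics/m8%s.png'%n)"
```

```text
[466.55546676 -91.78792281   0.        ]
t 12.6 pos [468.  -92.3  62.9] rot [179.9  -0.2  -8. ] F [-0.1 -0.8 -1. ] T [-0.09  0.03  0.02] w 60.2
xyz [-0.15 -0.03  0.19] w [ 0.07 -0.21 -0.08]
```

View pics/m8side.png

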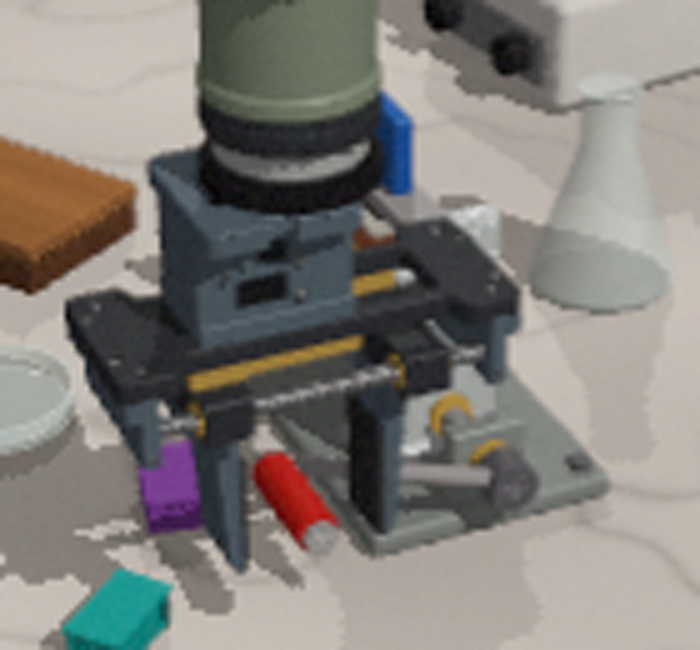

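Emit:
apply_moves --plan '[{"fingers": 1.5, "x": -0.15, "y": 0, "z": 0.19, "wx": 0, "wy": -0.2, "wz": 0}, {"fingers": 1.5, "x": -0.15, "y": 0, "z": 0.19, "wx": 0, "wy": -0.2, "wz": 0}, {"fingers": 1.5, "x": -0.15, "y": 0, "z": 0.19, "wx": 0, "wy": -0.2, "wz": 0}, {"fingers": 1.5, "x": -0.15, "y": 0, "z": 0.19, "wx": 0, "wy": -0.2, "wz": 0}, {"fingers": 1.5, "x": -0.15, "y": 0, "z": 0.19, "wx": 0, "wy": -0.2, "wz": 0}, {"fingers": 1.5, "x": -0.15, "y": 0, "z": 0.19, "wx": 0, "wy": -0.2, "wz": 0}, {"fingers": 1.5, "x": -0.15, "y": 0, "z": 0.19, "wx": 0, "wy": -0.2, "wz": 0}]' --newtons 30

```text
time_s: 13.4
ee_pos: [465.8, -92.1, 61.4]
ee_rot: [179.9, 0.1, -8.0]
force: [-4.7, 0.5, -0.4]
gripper_width: 19.7
```

```bash
cat >> h.py <<'E'
def arc(th0,n,dth):
    # rows: offsets (cm, tool axes with tool x=press x, z down) for angle steps along the lever arc
    a0=np.radians(20)+th0
    for k in range(1,n+1):
        a=a0+k*dth; print("th",round(th0+k*dth,3),"x",round(13*(np.cos(a0)-np.cos(a)),2),"z",round(-13*(np.sin(a)-np.sin(a0)),2))
def theta():
    s=monitor.state(); R=Ro.from_euler('xyz',s['ee_rot'],degrees=True)
    g=s['ee_pos']-R.apply([0,0,19]); x,y,a=PR; a=np.radians(a)
    d=g[:2]-[x,y]; px=np.cos(a)*d[0]+np.sin(a)*d[1]; py=-np.sin(a)*d[0]+np.cos(a)*d[1]
    print("sleeve press",round(px,1),round(py,1),round(g[2],1),"r",round(np.hypot(px,g[2]-36),1),"th",round(np.arctan2(g[2]-36,-px)-np.radians(20),3))
E
python3 -c "
from h import *
goal((0,0,0),-7.95);theta();arc(0,8,0.08)"
```

```text
t 13.4 pos [465.8 -92.1  61.4] rot [ 1.799e+02  1.000e-01 -8.000e+00] F [-4.7  0.5 -0.4] T [-0.03  0.75  0.08] w 19.7
xyz [-47.4   -2.62   6.2 ] w [ 0.07  0.07 -0.07]
sleeve press -122.9 -178.4 80.4 r 130.7 th -0.002
th 0.08 x 0.39 z -0.96
th 0.16 x 0.86 z -1.89
th 0.24 x 1.41 z -2.78
th 0.32 x 2.02 z -3.62
th 0.4 x 2.7 z -4.41
th 0.48 x 3.43 z -5.14
th 0.56 x 4.23 z -5.81
th 0.64 x 5.07 z -6.42
```

Emit:
apply_moves --plan '[{"fingers": 1.5, "x": 0.2, "y": 0, "z": -0.48, "wx": 0, "wy": 0, "wz": 0}, {"fingers": 1.5, "x": 0.39, "y": 0, "z": -0.96, "wx": 0, "wy": 0, "wz": 0}, {"fingers": 1.5, "x": 0.62, "y": 0, "z": -1.43, "wx": 0, "wy": 0, "wz": 0}, {"fingers": 1.5, "x": 0.86, "y": 0, "z": -1.89, "wx": 0, "wy": 0, "wz": 0}, {"fingers": 1.5, "x": 1.13, "y": 0, "z": -2.34, "wx": 0, "wy": 0, "wz": 0}, {"fingers": 1.5, "x": 1.41, "y": 0, "z": -2.78, "wx": 0, "wy": 0, "wz": 0}, {"fingers": 1.5, "x": 1.41, "y": 0, "z": -2.78, "wx": 0, "wy": 0, "wz": 0}]'

```text
time_s: 14.1
ee_pos: [480.1, -94.1, 89.9]
ee_rot: [179.9, 0.0, -8.0]
force: [-3.4, -0.2, -0.9]
gripper_width: 19.4
```

```bash
python3 -c "
from h import *
goal((0,0,0),-7.95);theta();arc(.24,8,0.06)"
```

```text
t 14.1 pos [480.1 -94.1  89.9] rot [179.9   0.   -8. ] F [-3.4 -0.2 -0.9] T [-0.1   0.58  0.01] w 19.4
xyz [-48.85  -2.63   9.03] w [ 0.08  0.05 -0.07]
sleeve press -108.4 -178.4 108.9 r 130.7 th 0.243
th 0.3 x 0.45 z -0.64
th 0.36 x 0.94 z -1.24
th 0.42 x 1.47 z -1.82
th 0.48 x 2.03 z -2.36
th 0.54 x 2.62 z -2.87
th 0.6 x 3.24 z -3.34
th 0.66 x 3.88 z -3.78
th 0.72 x 4.56 z -4.18
```

Emit:
apply_moves --plan '[{"fingers": 1.5, "x": 0.45, "y": 0, "z": -0.64, "wx": 0, "wy": 0, "wz": 0}, {"fingers": 1.5, "x": 0.94, "y": 0, "z": -1.24, "wx": 0, "wy": 0, "wz": 0}, {"fingers": 1.5, "x": 1.47, "y": 0, "z": -1.82, "wx": 0, "wy": 0, "wz": 0}, {"fingers": 1.5, "x": 2.03, "y": 0, "z": -2.36, "wx": 0, "wy": 0, "wz": 0}, {"fingers": 1.5, "x": 2.62, "y": 0, "z": -2.87, "wx": 0, "wy": 0, "wz": 0}, {"fingers": 1.5, "x": 3.24, "y": 0, "z": -3.34, "wx": 0, "wy": 0, "wz": 0}, {"fingers": 1.5, "x": 3.88, "y": 0, "z": -3.78, "wx": 0, "wy": 0, "wz": 0}, {"fingers": 1.5, "x": 3.88, "y": 0, "z": -3.78, "wx": 0, "wy": 0, "wz": 0}]'

```text
time_s: 14.9
ee_pos: [520.1, -99.6, 128.4]
ee_rot: [179.9, -0.1, -8.0]
force: [-0.6, 0.3, -2.3]
gripper_width: 19.4
```

```bash
python3 -c "
from h import *
goal((0,0,0),-7.95);theta();arc(.66,8,0.06)
f=cams.grab_frame('side');crop(f,230,120,140,130,5,'pics/m9.png')"
```

```text
t 14.9 pos [520.1 -99.6 128.4] rot [ 1.799e+02 -1.000e-01 -8.000e+00] F [-0.6  0.3 -2.3] T [-0.13  0.14  0.05] w 19.4
xyz [-52.91  -2.62  12.77] w [ 0.08 -0.08 -0.07]
sleeve press -68.1 -178.3 147.4 r 130.6 th 0.673
th 0.72 x 0.67 z -0.4
th 0.78 x 1.37 z -0.75
th 0.84 x 2.08 z -1.06
th 0.9 x 2.81 z -1.33
th 0.96 x 3.56 z -1.55
th 1.02 x 4.32 z -1.73
th 1.08 x 5.09 z -1.87
th 1.14 x 5.86 z -1.95
```

View pics/m9.png

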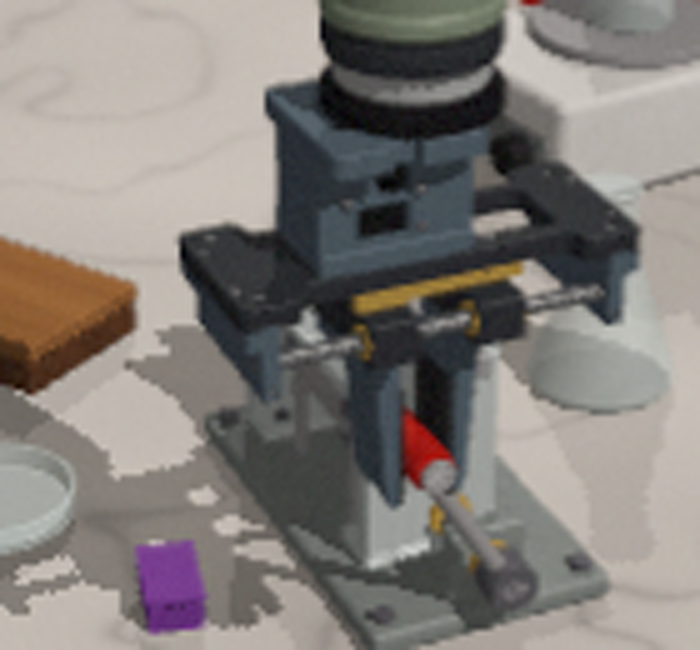

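Emit:
apply_moves --plan '[{"fingers": 1.5, "x": 0.67, "y": 0, "z": -0.4, "wx": 0, "wy": 0, "wz": 0}, {"fingers": 1.5, "x": 1.37, "y": 0, "z": -0.75, "wx": 0, "wy": 0, "wz": 0}, {"fingers": 1.5, "x": 2.08, "y": 0, "z": -1.06, "wx": 0, "wy": 0, "wz": 0}, {"fingers": 1.5, "x": 2.81, "y": 0, "z": -1.33, "wx": 0, "wy": 0, "wz": 0}, {"fingers": 1.5, "x": 3.56, "y": 0, "z": -1.55, "wx": 0, "wy": 0, "wz": 0}, {"fingers": 1.5, "x": 4.32, "y": 0, "z": -1.73, "wx": 0, "wy": 0, "wz": 0}, {"fingers": 1.5, "x": 5.09, "y": 0, "z": -1.87, "wx": 0, "wy": 0, "wz": 0}, {"fingers": 1.5, "x": 5.09, "y": 0, "z": -1.87, "wx": 0, "wy": 0, "wz": 0}]' --newtons 40

```text
time_s: 15.75
ee_pos: [570.6, -106.6, 146.3]
ee_rot: [179.9, -0.0, -8.0]
force: [-1.6, 1.1, -7.9]
gripper_width: 18.9
```

```bash
python3 -c "
from h import *
goal((0,0,0),-7.95);theta();arc(1.08,8,0.03)"
```

```text
t 15.75 pos [ 570.6 -106.6  146.3] rot [179.9  -0.   -8. ] F [-1.6  1.1 -7.9] T [0.   0.33 0.08] w 18.9
xyz [-57.99  -2.62  14.62] w [ 0.07 -0.   -0.07]
sleeve press -17.1 -178.3 165.3 r 130.4 th 1.09
th 1.11 x 0.39 z -0.05
th 1.14 x 0.78 z -0.09
th 1.17 x 1.16 z -0.11
th 1.2 x 1.55 z -0.13
th 1.23 x 1.94 z -0.13
th 1.26 x 2.33 z -0.12
th 1.29 x 2.72 z -0.1
th 1.32 x 3.11 z -0.07
```

Emit:
apply_moves --plan '[{"fingers": 1.5, "x": 0.4, "y": 0, "z": 0, "wx": 0, "wy": 0, "wz": 0}, {"fingers": 1.5, "x": 0.8, "y": 0, "z": -0.03, "wx": 0, "wy": 0, "wz": 0}, {"fingers": 1.5, "x": 1.2, "y": 0, "z": -0.05, "wx": 0, "wy": 0, "wz": 0}, {"fingers": 1.5, "x": 1.5, "y": 0, "z": -0.07, "wx": 0, "wy": 0, "wz": 0}, {"fingers": 1.5, "x": 1.5, "y": 0, "z": -0.07, "wx": 0, "wy": 0, "wz": 0}]'

```text
time_s: 16.25
ee_pos: [586.0, -108.8, 147.2]
ee_rot: [179.9, -0.0, -8.0]
force: [-1.6, 0.6, -2.4]
gripper_width: 19.3
```

```bash
python3 -c "
from h import *
goal((0,0,0),-7.95);theta()"
```

```text
t 16.25 pos [ 586.  -108.8  147.2] rot [179.9  -0.   -8. ] F [-1.6  0.6 -2.4] T [-0.06  0.49  0.03] w 19.3
xyz [-59.56  -2.62  14.67] w [ 0.07 -0.05 -0.07]
sleeve press -1.6 -178.3 166.2 r 130.2 th 1.21
```

Push on in 1 mm steps until the end stop is felt.

Emit:
apply_moves --plan '[{"fingers": 1.5, "x": 0.1, "y": 0, "z": 0, "wx": 0, "wy": 0, "wz": 0}, {"fingers": 1.5, "x": 0.2, "y": 0, "z": 0, "wx": 0, "wy": 0, "wz": 0}, {"fingers": 1.5, "x": 0.3, "y": 0, "z": 0, "wx": 0, "wy": 0, "wz": 0}, {"fingers": 1.5, "x": 0.3, "y": 0, "z": 0, "wx": 0, "wy": 0, "wz": 0}]'

```text
time_s: 16.65
ee_pos: [588.7, -109.2, 147.2]
ee_rot: [179.9, -0.0, -8.0]
force: [-3.1, 0.6, -3.1]
gripper_width: 19.0
```

```bash
python3 -c "
from h import *
goal((0,0,0),-7.95);theta()"
```

```text
t 16.65 pos [ 588.7 -109.2  147.2] rot [179.9  -0.   -8. ] F [-3.1  0.6 -3.1] T [0.08 0.73 0.03] w 19.0
xyz [-59.82  -2.62  14.71] w [ 0.07 -0.01 -0.07]
sleeve press 1.2 -178.3 166.2 r 130.2 th 1.231
```

Emit:
apply_moves --plan '[{"fingers": 1.5, "x": 0.15, "y": 0, "z": 0, "wx": 0, "wy": 0, "wz": 0}, {"fingers": 1.5, "x": 0.3, "y": 0, "z": 0, "wx": 0, "wy": 0, "wz": 0}, {"fingers": 1.5, "x": 0.3, "y": 0, "z": 0, "wx": 0, "wy": 0, "wz": 0}]'

```text
time_s: 16.95
ee_pos: [589.4, -109.3, 147.1]
ee_rot: [179.9, 0.3, -8.0]
force: [-9.1, 1.7, 0.1]
gripper_width: 19.0
```

```bash
python3 -c "
from h import *
goal((0,0,0),-7.95);theta()"
```

```text
t 16.95 pos [ 589.4 -109.3  147.1] rot [179.9   0.3  -8. ] F [-9.1  1.7  0.1] T [0.11 1.56 0.03] w 19.0
xyz [-59.81  -2.62  15.03] w [ 0.06  0.3  -0.06]
sleeve press 2.0 -178.3 166.1 r 130.2 th 1.237
```

Emit:
apply_moves --plan '[{"fingers": 1.5, "x": 0.25, "y": 0, "z": 0, "wx": 0, "wy": 0, "wz": 0}, {"fingers": 1.5, "x": 0.25, "y": 0, "z": 0, "wx": 0, "wy": 0, "wz": 0}, {"fingers": 1.5, "x": 0.25, "y": 0, "z": 0, "wx": 0, "wy": 0, "wz": 0}, {"fingers": 1.5, "x": 0.25, "y": 0, "z": 0, "wx": 0, "wy": 0, "wz": 0}]'

```text
time_s: 17.35
ee_pos: [589.4, -109.3, 147.1]
ee_rot: [179.9, 0.6, -8.0]
force: [-9.3, 1.3, 0.4]
gripper_width: 18.9
```

```bash
python3 -c "
from h import *
goal((0,0,0),-7.95);theta()
f=cams.grab_frame('side');cv2.imwrite('pics/f_full.png',f[:,:,::-1]);crop(f,240,100,140,130,5,'pics/fs.png')
f=cams.grab_frame('top');cv2.imwrite('pics/ft_full.png',f[:,:,::-1]);crop(f,230,130,140,130,5,'pics/ft.png')"
```

```text
t 17.35 pos [ 589.4 -109.3  147.1] rot [179.9   0.6  -8. ] F [-9.3  1.3  0.4] T [0.11 1.71 0.1 ] w 18.9
xyz [-59.72  -2.62  15.36] w [ 0.06  0.62 -0.06]
sleeve press 2.0 -178.3 166.1 r 130.2 th 1.237
```

View pics/fs.png

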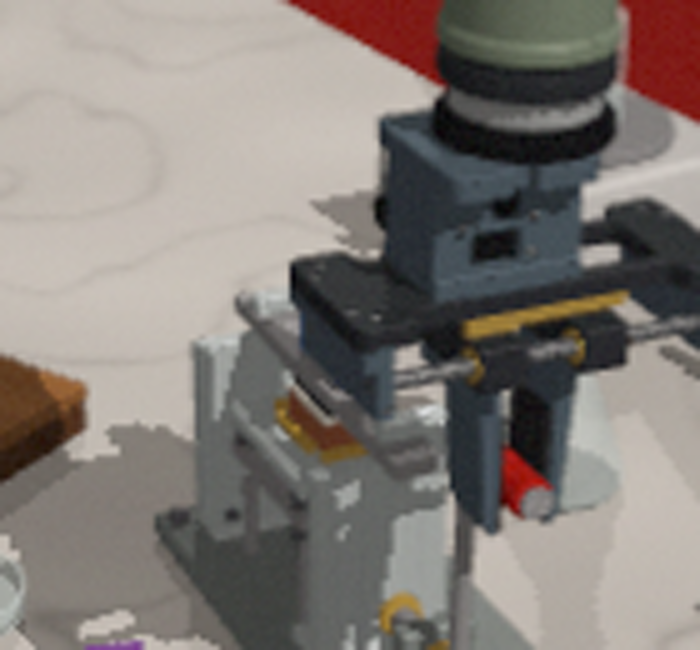

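View pics/ft.png

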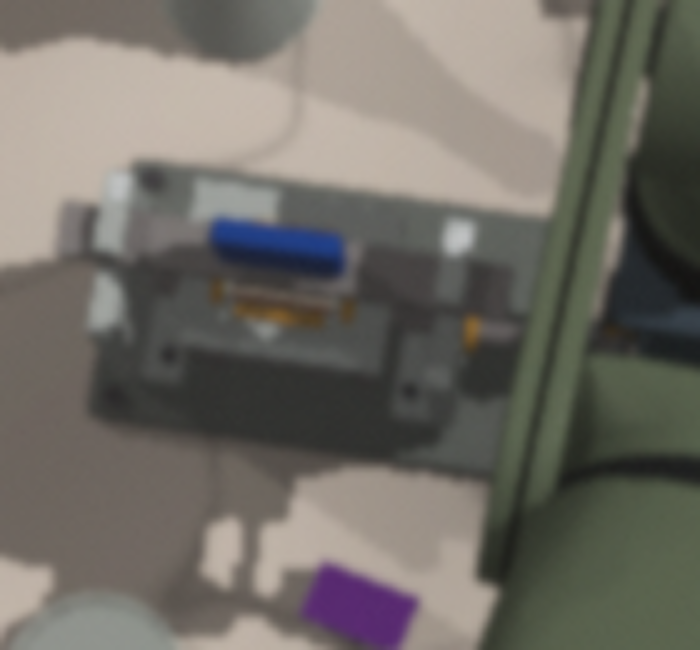

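View pics/ft_full.png

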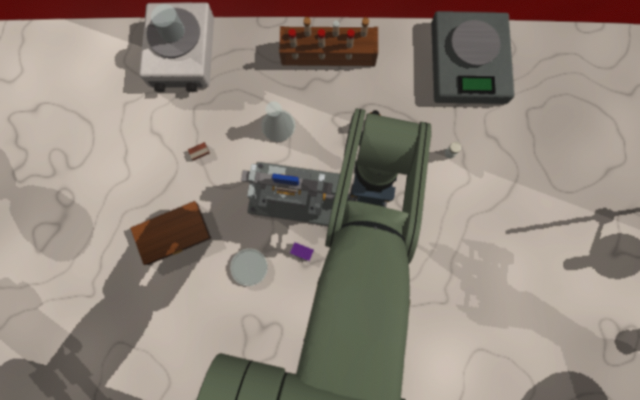

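View pics/f_full.png

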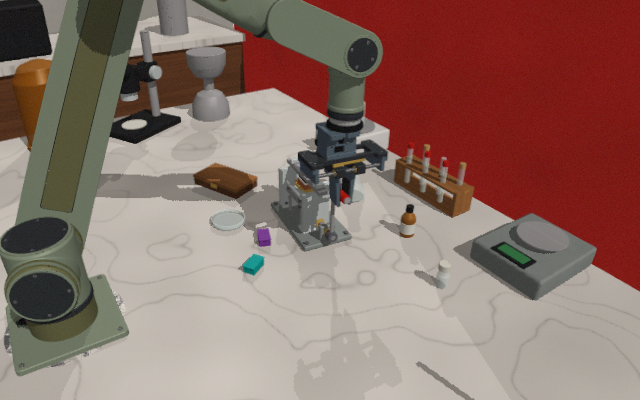

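The side view shows the lever rod upright and the red sleeve held at crop (525,485). The top view shows the bar still under both lips, with its fin at crop (278,248) as before, and the specimen pressed up beneath it between its strips. The bystanders that show are where they were.

```bash
python3 -c "
from workcell import env,monitor
print(env.job_done()); s=monitor.state(); print(s['time_s'],s['ee_pos'],s['force'],s['gripper_width'])"
```

```text
the job is handed in; nothing more can be done
None
the job is handed in; nothing more can be done
```

The clamp bar is home under both lips and released. The cam lever is held upright at its end stop, and I handed the job in at about 17.5 s of the 64 s allowed.

- **Bar:** I laid it on the ledges in front of the lips, pushed it back 30 mm, and let go. It stopped dead about 0.7 mm short of the fitted home point. The push rose to about 10 N with almost no twist, so both back stops took it. The top view after release shows it under both lips and within about 2–3 mm of the predicted home position. That view looked the same once the lever was up.
- **Lever:** I gripped the red sleeve (19 mm between the fingers) and took it round its arc. By the arm's measured pose the lever is at 1.237 rad, and the stop is at 1.235. The push there went from about 3 N to a steady 9 N.
- **Specimen and bystanders:** the last pictures show the specimen between its brass strips under the pad. The slide box, flask, petri dish, rock and vial look undisturbed in both pictures. The dropper is partly hidden by the arm in the top view but in place in the side view.

**Checks that disagreed:** the first press fit was poor until I let the base sit about 20 mm off centre towards the lever side. After that, side-camera heights were still about 2 mm off, so I set the bar down by feel. No state could be read after the hand-in, so the last second was not checked.

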